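# Stack the specimen dishes on the carrier and hold it up level

## Robot

A 7-joint arm with a two-finger parallel gripper is mounted at the origin on the work surface. World frame = base frame: x ahead of the robot, y to its left, z up, the work surface at z = 0. Lengths are in mm, angles in rad, forces in N, time in s.
With the tool pointing down it reaches from about 425 to 975 mm from the base axis. Payload 16.7 kg.
Tool frame: the origin (TCP) lies at the very end of the fingers, on their centre line; the grasp point (between the pads) lies 19 mm behind it; z points along the fingers, y is the line along which they close (so a half turn about z gives the same grasp; the last joint's range is limited). The gripper opens to 85 mm and grips with 20 to 120 N. Pads are 22 mm wide; open, the fingers measure 114 mm over their backs; the gripper's body (76 mm by 85 mm) begins 54 mm behind the grasp point. The pads swing forward as they close: fully open they stand 13 mm farther back than shut.
Start: joints at [-1.357, 0.426, 0.074, 1.606, -0.034, 1.111, -0.067], TCP at [239.556, 631.022, 231.302] pointing down, gripper open.
Joint ranges: [-2.85, 2.85], [-0.5, 2.14], [-1.23, 1.37], [0.21, 2.46], [-1.02, 4.16], [0.16, 2.05], [-2.73, 2.73]. Speed limits (rad/s): [1.89, 1.89, 2.39, 2.39, 3.01, 3.01, 3.01].

## Interface

Orientations are given as a unit quaternion [w, x, y, z].
In Python, from cell import bot, imaging gives the robot as it stands (bot), with the cameras (imaging).
- The arm moves only by the shell command python3 jog.py FILE, which reads ROWS from the file FILE. ROWS is one flat JSON list of numbers that holds 1 to 20 rows one after another, with no inner brackets; each row has 7 numbers: the finger opening in mm, then dx, dy, dz in parts of the range, where 1.0 means 600 mm, then a rotation vector rx, ry, rz in normalised numbers (1 is 360 degrees); each row is the pose to reach, as a shift and turn from the pose commanded when the command began, along the tool's axes at that moment; what a row does not reach only later rows make up. A row lasts 1/8 s, in which the tool goes at most 62.5 mm and 0.188 rad, less where a joint would pass 70% of its speed; a pose out of reach is approached as far as the arm can. The fingers move at their own pace and stop on an object; the grip force is fixed at half the most. Time passes only in rows, so rows that do not move let the fingers close. It prints the time, the measured TCP pose, the force, the opening and the grip force at its end. No shift or turn number may pass 1 either way. Input that does not fit is refused with a message, and nothing moves.
- bot.get_state(): the state, without advancing time (a new reading comes with each control period).
- imaging.get_image(name): name is "scene" or "top" or "wrist"; returns the picture (400x640x3 uint8, red, green, blue); there is no depth.
- imaging.calibration(name): a dict with "fx", "fy", "cx", "cy" (pixels), "k1" (the pictures are not rectified: a ray, as slopes to the right and down, at radius r is drawn at 1 + k1 r^2 times it, then the intrinsics apply), "R" (3x3) and "t" (3): a world point X has camera coordinates R X + t. Camera axes: x right, y down, z forward; pixel columns grow to the right and rows downward; lengths in mm; the calibration is good to about 2 mm. A picture is of the moment at which its call begins: read the wrist's pose just before it. calibration takes no time and is no camera call; for the wrist camera it gives the pose at the moment of the call.
- bot.finish_job(): hands the job in; it is judged then, once.
The state is a dict: "t": time; "qpos": joint angles; "dq": joint speeds; "joint_torque": joint torques, N m; "position": TCP position; "tool_rot": TCP orientation; "contact_force": force on the tool from outside, world axes, zero at the start; "torque": the same for the moment, N m; "width": finger opening in mm; "finger_force": force on a finger pad.
Only numpy, scipy, OpenCV 4.12 (cv2) and the standard library are available. Lean on these libraries where they do the work, as an engineer would, in place of code of your own. Each camera call takes 0.05 s, during which the arm holds its last target. There are 200 camera calls.

## Task

With the carrier standing on the bench, stack the two loose square white dishes on the dish that already sits on the carrier, in either order, so that the three make one neat square pile with their sides flush; set them down, do not drop them. Then take the carrier by its upright handle, lift it about 10 cm up off the bench without tipping it, and finish while still holding it there, level and steady, with the pile intact and touched by nothing but the carrier. Leave the phone, the little bottle and the slide box where they are.

Things in the scene. Friction and masses are not known exactly. Their poses are not given: they have to be found in the camera images.
- carrier: Aluminium carrier tray, 0.45 kg, loose on the bench: floor 250 (x) x 90 (y) mm, 6 mm thick, edge rim up to 13 mm. Origin: centre of the underside, z up. Upright handle across its middle; on the -x half a dark flush mat with the dish pile; on the +x half, at x = +82 mm, a fixed amber jar, 47 mm wide, top 60 mm above the underside, balances the pile.
- handle (a point): Centre of the black grip of the carrier's handle, straight above the carrier's origin, 100 mm over its underside; the carrier's axes. Grip: 14 mm thick (x), 76 mm wide (y), 36 mm high (82 to 118 mm above the underside); the upright below is 8 mm thick, 60 mm wide. Pinched from above, the fingers close along the carrier's x.
- dish_base: Square white porcelain dish, 46 x 46 mm, 16 mm high, flat top with a round well 34 mm wide, 8 mm deep; 55 g. Origin: centre of the underside; z up, x and y square to the sides. It sits loose on the carrier's floor (6 mm above the bench), 80 to 88 mm from the handle's middle towards the carrier's -x end, a little turned. The bottom of the pile.
- dish_a: Square white porcelain dish, 46 x 46 mm, 16 mm high, flat top with a round well 34 mm wide, 8 mm deep; 55 g. Origin: centre of the underside; z up, x and y square to the sides. It starts lying flat on the bench, upright, beside the carrier.
- dish_b: Square white porcelain dish, 46 x 46 mm, 16 mm high, flat top with a round well 34 mm wide, 8 mm deep; 55 g. Origin: centre of the underside; z up, x and y square to the sides. Just like dish_a; it too starts flat on the bench.
- phone: Bystander: a phone lying flat, 74 x 150 x 8 mm. Origin: centre of the underside.
- oil_bottle: Bystander: a small amber bottle, 32 mm wide, 62 mm high, standing upright. Origin: centre of the underside.
- slide_box: Bystander: a closed blue slide box, 102 x 87 x 35 mm. Origin: centre of the underside.

How it is judged:
By the outcome, as a careful person would: the job done as asked, in the order asked, and still so for the second after the job is handed in, while the arm keeps its last pose, push and grip.
It also fails if it takes over 58 s, if anything falls off the work surface, if the arm or the gripper's body presses on something with over 40 N, if the wrist force passes 120 N, or if a joint passes its speed limit or range.

## Working session

There is one attempt and no reset: what is moved stays moved. The work goes in short steps, Python scripts to look and compute and a shell command to move; the robot and the scene stay as the last step left them, time stands still between calls to the robot, and variables do not carry over. Pictures are saved under pics/ and viewed, at most 12 in all, crops included, and the job is handed in when it is done.

```bash
ls; mkdir -p pics
python3 - <<'E'
from cell import bot, imaging
import cv2,numpy as np
for n in("top","scene"):
    im=imaging.get_image(n); cv2.imwrite(f"pics/{n}0.png",im[:,:,::-1])
    c=imaging.calibration(n); print(n,{k:np.round(v,3).tolist() for k,v in c.items()})
s=bot.get_state(); print(s)
E
```

```text
cell.py
jog.py
pics
top {'fx': 372.79, 'fy': 372.79, 'cx': 326.063, 'cy': 196.993, 'k1': -0.016, 'R': [[-0.022, -1.0, 0.012], [-0.994, 0.021, -0.111], [0.111, -0.015, -0.994]], 't': [62.727, 618.944, 836.367]}
scene {'fx': 493.065, 'fy': 493.065, 'cx': 316.827, 'cy': 198.033, 'k1': -0.065, 'R': [[-0.856, 0.517, -0.015], [0.31, 0.489, -0.816], [-0.415, -0.702, -0.578]], 't': [502.135, -146.044, 1583.066]}
{'t': 0.1, 'qpos': array([-1.3575024 ,  0.4266865 ,  0.07384779,  1.60653668, -0.03409736,
        1.11077764, -0.06711263]), 'dq': array([-0.00019904, -0.00173315, -0.00141921, -0.00046541, -0.00111981,
        0.00069407,  0.00127382]), 'joint_torque': array([ 9.40516853e-03, -9.51515150e+01,  3.77243444e+00, -4.64389873e+01,
        1.98698149e-02,  6.43976731e-03, -8.60105160e-05]), 'position': array([239.44322188, 630.71990199, 230.67187983]), 'tool_rot': array([-6.29318116e-05,  1.80422523e-01,  9.83589032e-01, -5.71062788e-04]), 'contact_force': array([-0.46428348,  0.08077561,  0.06715641]), 'torque': array([ 0.00281167,  0.04011336, -0.05575208]), 'finger_force': 0.0, 'width': 85.3025254505318}
```

View pics/top0.png

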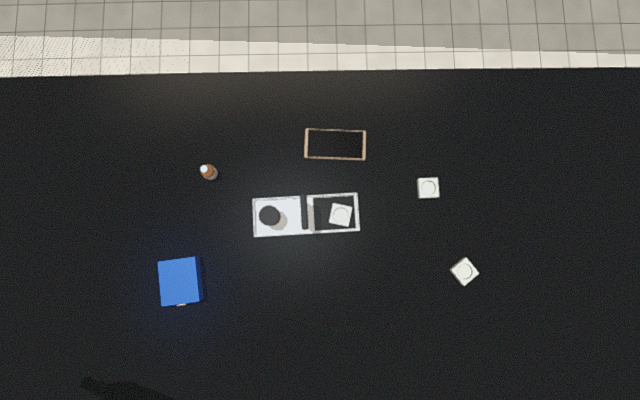

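View pics/scene0.png

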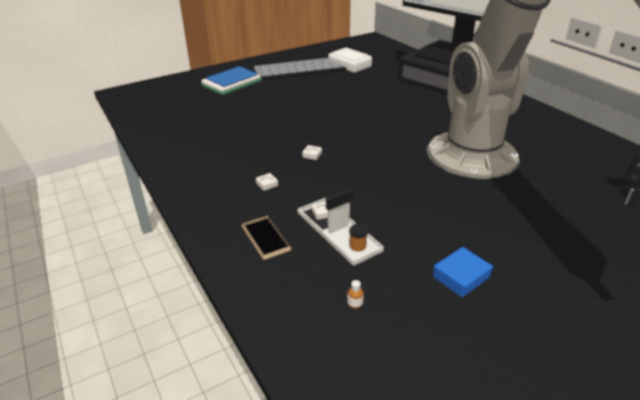

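The top view shows the loose dishes at px (428,188) and (464,271), and the base dish at (341,214) on the mat. The carrier spans (253–360, 193–237), with the jar at (270,215). The scene view agrees with this. Next I'll get coarse positions.

```bash
cat > h.py <<'E'
from cell import bot, imaging
import cv2,numpy as np
from scipy.spatial.transform import Rotation as Ro
def cast(c,uv,z):
    uv=np.atleast_2d(np.asarray(uv,float))
    d=(uv-[c["cx"],c["cy"]])/[c["fx"],c["fy"]]; p=d.copy()
    for _ in range(10): p=d/(1+c["k1"]*(p**2).sum(1,keepdims=True))
    R=np.array(c["R"]);t=np.array(c["t"]); o=-R.T@t
    v=np.c_[p,np.ones(len(p))]@R
    return o+v*((z-o[2])/v[:,2])[:,None]
def proj(c,X):
    Y=np.atleast_2d(X)@np.array(c["R"]).T+c["t"]; p=Y[:,:2]/Y[:,2:]
    p=p*(1+c["k1"]*(p**2).sum(1,keepdims=True)); return p*[c["fx"],c["fy"]]+[c["cx"],c["cy"]]
def rot(s=None):
    q=(s or bot.get_state())["tool_rot"]; return Ro.from_quat([q[1],q[2],q[3],q[0]])
def rect(P):  # world pts -> centre, sizes, angle deg mod 90
    (x,y),(w,h),a=cv2.minAreaRect(P[:,:2].astype(np.float32)); return np.round([x,y,w,h,(a+45)%90-45],1)
def snap(n,name):
    c=imaging.calibration(n); im=imaging.get_image(n)[:,:,::-1].copy(); cv2.imwrite(f"pics/{name}.png",im); return c,im
def blobs(im,thr,amin):
    m=(im.min(2)>thr).astype(np.uint8)
    cs,_=cv2.findContours(m,cv2.RETR_EXTERNAL,cv2.CHAIN_APPROX_NONE)
    return [k for k in cs if cv2.contourArea(k)>amin]
def togo(target,yaw):
    """tool-axis shift to target (tool tip) and rz so tool y lies along world yaw (rad, mod pi), tool kept down"""
    s=bot.get_state();R=rot(s);M=R.as_matrix()
    y=M[:,1];cur=np.arctan2(y[1],y[0]);d=(yaw-cur+np.pi/2)%np.pi-np.pi/2
    print("shift",np.round(M.T@(np.array(target)-s["position"]),1),"rz",round(-d,4),"other",round(-d-np.sign(-d)*np.pi,3),"q7",round(s["qpos"][6],3),"pos",np.round(s["position"],1),"tilt",np.round(M[:,2],4))
E
python3 - <<'E'
from h import *
c=imaging.calibration("top"); im=cv2.imread("pics/top0.png")
print("cam",-np.array(c["R"]).T@c["t"])
for k in blobs(im[90:],120,40):
    k=k.reshape(-1,2)+[0,90]
    print(k.mean(0).round(),[rect(cast(c,k,z)) for z in(13,16,22)])
m=im[200:232,322:356].min(2); print(m[::2,::2])
w=imaging.calibration("wrist");M=rot().as_matrix();s=bot.get_state()
print({k:np.round(v,3) for k,v in w.items()}); o=-np.array(w["R"]).T@w["t"]; print("cam in tool",M.T@(o-s["position"]),"axes",np.round(w["R"]@M,3))
E
```

```text
cam [523.9210631   62.04125041 898.99582446]
[464. 271.] [array([ 440.1, -273.2,   50.2,   49.4,   37.5]), array([ 440.4, -272.1,   50.1,   49.2,   37.5]), array([ 440.9, -269.8,   49.7,   48.9,   37.5])]
[305. 215.] [array([582.3,  98.9,  92.8, 252.8,   2.2]), array([582.1,  98.8,  92.5, 251.9,   2.2]), array([581.7,  98.5,  91.9, 250.2,   2.2])]
[428. 187.] [array([ 641.6, -198. ,   50.6,   48.7,   -1.1]), array([ 641.2, -197.1,   50.4,   48.5,   -1.1]), array([ 640.4, -195.3,   50.1,   48.2,   -1.1])]
[204. 168.] [array([697.7, 342.4,  17.4,  16.8,   0.8]), array([697.1, 341.5,  17.3,  16.8,   0.8]), array([695.9, 339.6,  17.2,  16.7,   0.8])]
[306. 142.] [array([757. ,  95.3,   6.9,  72.2,  -4.2]), array([756.2,  95.2,   6.8,  71.9,  -4.2]), array([754.7,  95. ,   6.8,  71.4,  -4.2])]
[[ 65  58  60  64  60  57  62  64  52  58  64  61  53  55  56  50 198]
 [ 59  64  64  62  58  66  74  60  52  54  57  58  59  59  57  48 190]
 [ 68  64  59  67  59 165 230 212 204 157 104  77  52  48  57  45 192]
 [ 59  60  70  64  56 195 229 229 226 224 229 227 207 188 149  67 162]
 [ 68  68  68  5
[... 554 characters left out ...]
 64  62  67  61  59  71  78 130 188 204 216 231 231 208  46  63  54]
 [ 65  65  68  62  60  65  60  63  54  54  61  93 148 116  36  53  48]
 [ 62  57  52  53  58  68  66  71  72  81  85 107  99 136 138 173 168]
 [187 203 204 207 207 213 213 225 227 237 239 236 221 213 209 210 204]]
{'fx': np.float64(356.175), 'fy': np.float64(356.175), 'cx': np.float64(322.354), 'cy': np.float64(200.52), 'k1': np.float64(-0.023), 'R': array([[ 0.355,  0.935, -0.001],
       [ 0.89 , -0.337,  0.308],
       [ 0.287, -0.11 , -0.952]]), 't': array([-674.333,  -38.548,  379.963])}
cam in tool [  80.47867819   -0.30255998 -142.36327377] axes [[ 0.     1.    -0.001]
 [-0.952  0.    -0.308]
 [-0.308  0.001  0.952]]
```

Run:
```python
from h import *
c=imaging.calibration("top"); im=cv2.imread("pics/top0.png")
sub=im[197:229,326:354]
for k in blobs(sub,130,40):
    k=k.reshape(-1,2)+[326,197]; print(k.mean(0),rect(cast(c,k,22)))
for n,d in(("A",(641,-197)),("B",(440,-272))): togo([*d,150],0)
togo([576,14,140],0.0)
```

```text
[339.93333333 214.25333333] [579.8  16.9  48.1  48.6 -12.6]
shift [-669.2 -631.2   81.5] rz 1.208 other -1.934 q7 -0.067 pos [239.4 630.7 230.7] tilt [-3.0e-04 -1.1e-03 -1.0e+00]
shift [-507.9 -772.7   81.6] rz 1.208 other -1.934 q7 -0.067 pos [239.4 630.7 230.7] tilt [-3.0e-04 -1.1e-03 -1.0e+00]
shift [-533.5 -457.    91.2] rz 1.208 other -1.934 q7 -0.067 pos [239.4 630.7 230.7] tilt [-3.0e-04 -1.1e-03 -1.0e+00]
```

The manual's scale: shifts go in shares of 600 mm and turns go in shares of 360 degrees. Converting my numbers, -533 mm / 600 = -0.8883, -457 mm / 600 = -0.7617, 1.208 rad / 6.2832 = 0.1923.

```bash
echo '[85,-0.8883,-0.7617,0.0833,0,0,0.1923,85,-0.8883,-0.7617,0.0833,0,0,0.1923,85,-0.8883,-0.7617,0.0833,0,0,0.1923,85,-0.8883,-0.7617,0.0833,0,0,0.1923,85,-0.8883,-0.7617,0.0833,0,0,0.1923,85,-0.8883,-0.7617,0.0833,0,0,0.1923,85,-0.8883,-0.7617,0.0833,0,0,0.1923,85,-0.8883,-0.7617,0.0833,0,0,0.1923,85,-0.8883,-0.7617,0.0833,0,0,0.1923,85,-0.8883,-0.7617,0.0833,0,0,0.1923,85,-0.8883,-0.7617,0.0833,0,0,0.1923,85,-0.8883,-0.7617,0.0833,0,0,0.1923,85,-0.8883,-0.7617,0.0833,0,0,0.1923,85,-0.8883,-0.7617,0.0833,0,0,0.1923,85,-0.8883,-0.7617,0.0833,0,0,0.1923,85,-0.8883,-0.7617,0.0833,0,0,0.1923]' > next.json && python3 jog.py next.json
python3 - <<'E'
from h import *
c,im=snap("wrist","w1"); togo([576,14,140],0); print(bot.get_state()["t"],np.abs(bot.get_state()["dq"]).max())
E
```

```text
t: 2.1
position: [575.5, 15.6, 181.4]
tool_rot: [-0.0, 0.707, 0.708, 0.0]
contact_force: [-0.3, 0.2, 0.2]
width: 84.9
finger_force: 0.0
shift [-1.4  0.5 41.5] rz 0.0011 other -3.141 q7 0.082 pos [575.5  15.4 181.5] tilt [ 2.e-04  3.e-04 -1.e+00]
2.15 0.007030503170169539
```

View pics/w1.png

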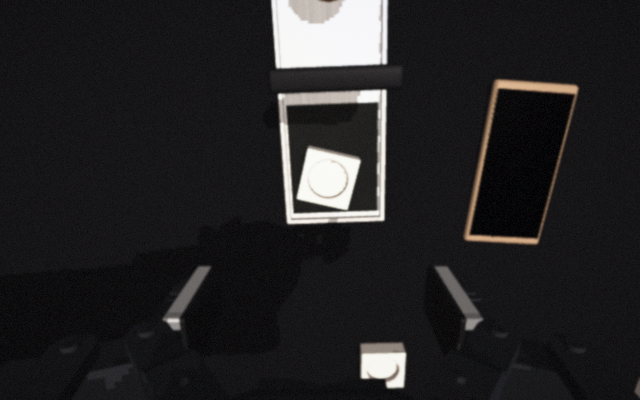

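w1: the base dish's top face is at about (328,178), turned. The handle grip is at (272–402, 66–90), the phone is on the right, and dish A is at the bottom, (383,362).

```bash
cat >> h.py <<'E'
def dish(c,im,guess,z,half=45,thr=185):
    """top face of a dish near world guess, at height z: blob -> corners (approxPoly on sides by line fits) """
    u,v=proj(c,[guess[0],guess[1],z])[0].round().astype(int)
    y0,x0=max(v-half,0),max(u-half,0)
    sub=cv2.GaussianBlur(im[y0:v+half,x0:u+half],(3,3),0)
    ks=blobs(sub,thr,300)
    k=min(ks,key=lambda k:np.hypot(*(k.reshape(-1,2).mean(0)+[x0,y0]-[u,v])))
    r=rect(cast(c,k.reshape(-1,2)+[x0,y0],z))
    return r,(k.reshape(-1,2).mean(0)+[x0,y0]).round(1)
E
python3 - <<'E'
from h import *
c=imaging.calibration("wrist"); im=cv2.imread("pics/w1.png")
for t in(150,185,200,215): print(t,dish(c,im,(580,17),22,45,t))
g=im.min(2); print(g[140:216:3,328]); print(g[178,290:372:3])
# carrier end rim corners on z=13, grip edges z=118
print(cast(c,[[278,94],[387,90],[288,223],[385,221]],13).round(1)); print(cast(c,[[271,70],[401,66],[272,92],[402,87]],118).round(1))
E
```

```text
150 (array([578.7,  16.9,  47.6,  46.7, -13. ]), array([327.5, 178.3]))
185 (array([578.7,  16.7,  46.3,  45.8, -12.8]), array([327.5, 178.4]))
200 (array([578.6,  16.7,  45.8,  45.5, -13. ]), array([327.8, 178.5]))
215 (array([578.6,  16.7,  45.1,  44.8, -13.1]), array([327.5, 178.5]))
[ 34  32  31  59 173 245 241 245 246 246 246 246 246 246 245 245 245 245
 244 168 241 245 133  32 162 239]
[202  33  30  43 236 245 231 246 246 246 246 246 246 246 245 246 246 246
 244 180 243 244 118  30  36  28  29  31]
[[536.7  88.1  13. ]
 [627.9  91.5  13. ]
 [541.9 -27.8  13. ]
 [632.6 -25.7  13. ]]
[[545.8 102.8 118. ]
 [616.5 105.  118. ]
 [545.9  91.3 118. ]
 [617.8  94.1 118. ]]
```

In the tool's units: -213 mm / 600 = -0.355, 65 mm / 600 = 0.1083.

```bash
echo '[85,-0.355,0.1083,0.05,0,0,0,85,-0.355,0.1083,0.05,0,0,0,85,-0.355,0.1083,0.05,0,0,0,85,-0.355,0.1083,0.05,0,0,0,85,-0.355,0.1083,0.05,0,0,0,85,-0.355,0.1083,0.05,0,0,0]' > next.json && python3 jog.py next.json
python3 - <<'E'
from h import *
c,im=snap("wrist","w2"); 
for t in(185,200): print(t,dish(c,im,(641,-197),16,50,t))
r=dish(c,im,(641,-197),16,50,185)[0]
togo([r[0],r[1],1],np.radians(r[4]))
E
```

```text
t: 2.9
position: [640.6, -197.6, 151.1]
tool_rot: [-0.0, 0.707, 0.707, 0.0]
contact_force: [0.4, 0.3, -0.3]
width: 84.9
finger_force: 0.0
185 (array([ 639.4, -196.3,   48.7,   51.1,    1.5]), array([323.1, 186.3]))
200 (array([ 639.1, -196.3,   47.7,   50.7,    1.5]), array([322.9, 186. ]))
shift [  0.6  -1.3 150.3] rz -0.0249 other 3.117 q7 0.489 pos [ 640.7 -197.   151.3] tilt [-1.e-04  6.e-04 -1.e+00]
```

View pics/w2.png

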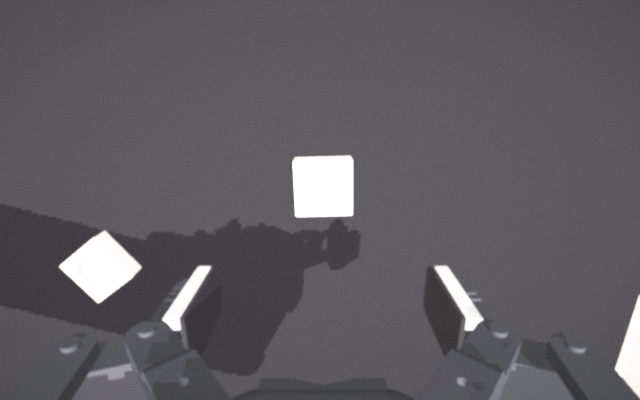

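w2: dish A is centred near (323,186) and overexposed, with its far side face included, so I corrected y by about 1.3 mm. Dish B is at (100,267). Now I'll descend on A and close.

In the tool's units: 149 mm / 600 = 0.2483, -1.4 mm / 600 = -0.0023, -0.025 rad / 6.2832 = -0.004.

```bash
echo '[85,-0.001,-0.0023,0.1,0,0,-0.004,85,-0.001,-0.0023,0.1917,0,0,-0.004,85,-0.001,-0.0023,0.2333,0,0,-0.004,85,-0.001,-0.0023,0.2483,0,0,-0.004,85,-0.001,-0.0023,0.2483,0,0,-0.004,40,-0.001,-0.0023,0.2483,0,0,-0.004,40,-0.001,-0.0023,0.2483,0,0,-0.004,40,-0.001,-0.0023,0.2483,0,0,-0.004,40,-0.001,-0.0023,0.2483,0,0,-0.004,40,-0.001,-0.0023,0.2483,0,0,-0.004]' > next.json && python3 jog.py next.json
python3 - <<'E'
from h import *
c,im=snap("wrist","w3"); s=bot.get_state(); print(s["width"],s["finger_force"],s["contact_force"],s["position"])
cv2.imwrite("pics/w3c.png",im[150:])
E
```

```text
t: 4.2
position: [639.9, -199.0, 3.7]
tool_rot: [0.0, 0.698, 0.716, 0.001]
contact_force: [-3.6, 1.8, 11.3]
width: 44.2
finger_force: 60.9
44.48176655074218 60.88959127664566 [-2.59113524  1.49232635 10.70050654] [ 639.89957258 -198.97966363    3.65737603]
```

View pics/w3c.png

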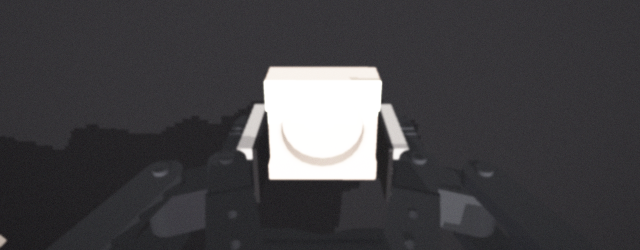

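Run:
```python
from h import *
c=imaging.calibration("wrist"); im=cv2.imread("pics/w3.png")
g=im.astype(int)
print(g[205:245:2,322]); print(g[318:345:2,322].min(1)); print(g[300,255:275:2].min(1),g[300,370:390:2].min(1))
P=cast(c,[[322,231],[322,330],[266,280],[378,280]],16); s=bot.get_state(); M=rot(s).as_matrix()
print(((P-s["position"])@M).round(1))
```

```text
[[ 54  50  50]
 [ 58  55  55]
 [ 55  53  54]
 [ 58  55  55]
 [ 61  57  60]
 [ 67  65  68]
 [196 205 218]
 [236 241 248]
 [236 242 248]
 [236 242 248]
 [236 243 248]
 [237 243 249]
 [240 245 250]
 [255 255 255]
 [255 255 255]
 [255 255 255]
 [255 255 255]
 [255 255 255]
 [255 255 255]
 [255 255 255]]
[252 253 254 254 254 241  79  35  36  37  35  38  32  33]
[ 57  32  25  28  30  32  35 120 251 254] [254 254 247 101  33  35  28  36  33  54]
[[ 24.5  -1.8 -12.3]
 [-22.2  -1.8 -12.3]
 [  2.6 -25.  -12.4]
 [  2.5  21.4 -12.3]]
```

Run:
```python
from h import *
togo([580.2,15.2,75],np.radians(-13))
```

```text
shift [215.6 -54.2 -71.4] rz 0.2519 other -2.89 q7 0.596 pos [ 639.9 -199.     3.7] tilt [ 1.5e-03  2.0e-04 -1.0e+00]
```

In the tool's units: 215.5 mm / 600 = 0.3592, 165 mm / 600 = 0.275, 0.252 rad / 6.2832 = 0.0401.

```bash
echo '[40,0,0,-0.05,0,0,0,40,0,0,-0.1183,0,0,0,40,0.0917,-0.0233,-0.1183,0,0,0.0127,40,0.1833,-0.0467,-0.1183,0,0,0.0255,40,0.275,-0.07,-0.1183,0,0,0.0401,40,0.3592,-0.09,-0.1183,0,0,0.0401,40,0.3592,-0.09,-0.1183,0,0,0.0401,40,0.3592,-0.09,-0.1183,0,0,0.0401]' > next.json && python3 jog.py next.json
python3 - <<'E'
from h import *
c,im=snap("wrist","w4"); cv2.imwrite("pics/w4c.png",cv2.resize(im[100:400,180:460],None,fx=2,fy=2)); togo([580.2,15.2,75],np.radians(-13)); s=bot.get_state();print(s["width"],s["finger_force"])
E
```

```text
t: 5.25
position: [580.2, 14.8, 73.8]
tool_rot: [0.0, 0.783, 0.623, 0.0]
contact_force: [0.2, -0.0, -1.2]
width: 44.4
finger_force: 62.1
shift [ 1.1 -0.3 -1.3] rz -0.0012 other 3.14 q7 0.021 pos [580.2  14.   73.7] tilt [ 8.e-04 -3.e-04 -1.e+00]
44.29396263193583 62.07968473434448
```

View pics/w4c.png

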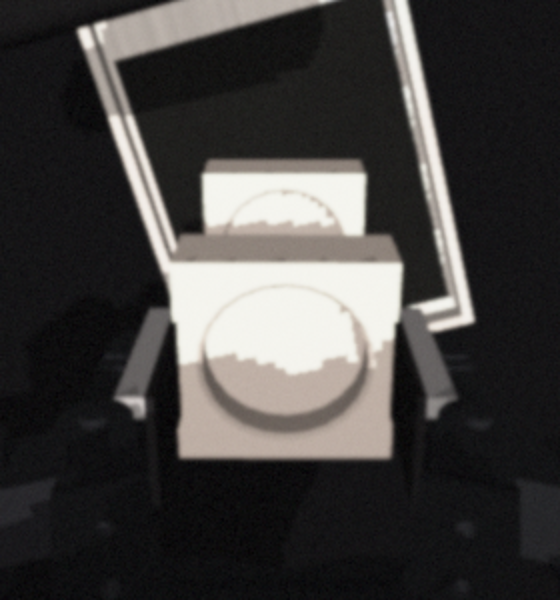

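w4: the held dish's top far edge is at row ≈231, cols 264.5–381. The base dish's far edge is at row ≈186, cols 281.5–363. The two look parallel, so next I compare them in tool axes.

Run:
```python
from h import *
c=imaging.calibration("wrist"); im=cv2.imread("pics/w4.png").min(2).astype(float)
s=bot.get_state(); M=rot(s).as_matrix()
def edge1(v,thr=140):  # subpixel crossings
    i=np.where((v[:-1]<thr)!=(v[1:]<thr))[0]; return i+(thr-v[i])/(v[i+1]-v[i])
def t(uv,z): return ((cast(c,uv,z)-s["position"])@M).round(2)
for r in(200,204,208): print("base row",r,(e:=edge1(im[r,270:375])+270))
for r in(234,240): print("held row",r,edge1(im[r,255:390])+255)
for u in(290,322,350): print("col",u,edge1(im[175:240,u],200)+175)
for r in (200,):
    e=edge1(im[r,270:375])+270; print("base L/R",t([[e[0],r],[e[-1],r]],22))
for r in (240,):
    e=edge1(im[r,255:390])+255; print("held L/R",t([[e[0],r],[e[-1],r]],s["position"][2]+12.3))
for u in(290,322,350):
    e=edge1(im[175:240,u],200)+175; print("far base",t([[u,e[0]]],22),"far held",t([[u,e[-1]]],s["position"][2]+12.3))
```

```text
base row 200 [280.82142857 362.02531646]
base row 204 [281.16666667 362.        ]
base row 208 [281.42105263 361.86746988]
held row 234 [260.01538462 380.82894737]
held row 240 [262.93442623 380.4375    ]
col 290 [186.52830189 211.96774194 231.13888889]
col 322 [186.50980392 194.85185185 196.51851852 210.63636364 231.16666667]
col 350 [186.53061224 212.5        231.37209302]
base L/R [[ 16.44 -25.46  51.71]
 [ 16.45  21.02  51.75]]
held L/R [[ 20.24 -25.38 -12.32]
 [ 20.24  21.4  -12.28]]
far base [[ 24.44 -19.99  51.71]] far held [[ 24.06 -14.5  -12.31]]
far base [[24.45 -1.9  51.73]] far held [[ 24.05  -1.87 -12.3 ]]
far base [[24.44 13.94 51.74]] far held [[ 23.96   9.18 -12.29]]
```

In the tool's units: 47 mm / 600 = 0.0783, 45 mm / 600 = 0.075.

```bash
echo '[40,0.0007,-0.0003,0.0417,0,0,0,40,0.0007,-0.0003,0.0667,0,0,0,40,0.0007,-0.0003,0.075,0,0,0,40,0.0007,-0.0003,0.0783,0,0,0,40,0.0007,-0.0003,0.0783,0,0,0]' > next.json && python3 jog.py next.json
```

```text
t: 5.92
position: [580.0, 15.3, 26.7]
tool_rot: [0.0, 0.783, 0.622, 0.0]
contact_force: [0.3, -0.5, -0.9]
width: 44.1
finger_force: 62.1
```

In the tool's units: 1 mm / 600 = 0.0017, 0.5 mm / 600 = 0.0008.

```bash
echo '[40,0,0,0.0008,0,0,0,40,0,0,0.0017,0,0,0,40,0,0,0.0017,0,0,0]' > next.json && python3 jog.py next.json
```

```text
t: 6.3
position: [580.0, 15.6, 25.7]
tool_rot: [0.0, 0.783, 0.623, 0.0]
contact_force: [-1.6, 0.2, 5.4]
width: 44.3
finger_force: 62.6
```

In the tool's units: -120 mm / 600 = -0.2, -70 mm / 600 = -0.1167.

```bash
echo '[50,0,0,0,0,0,0,60,0,0,0,0,0,0,75,0,0,0,0,0,0,75,0,0,0,0,0,0,75,0,0,-0.0333,0,0,0,75,0,0,-0.1167,0,0,0,75,0,0,-0.2,0,0,0,75,0,0,-0.2,0,0,0]' > next.json && python3 jog.py next.json
python3 - <<'E'
from h import *
c,im=snap("wrist","w5"); cv2.imwrite("pics/w5c.png",cv2.resize(im[60:320,180:460],None,fx=2,fy=2))
print(dish(c,im,(579,16.7),38,60,185)); togo([440,-272,140],np.radians(37.5))
E
```

```text
t: 7.3
position: [581.8, 15.4, 150.1]
tool_rot: [0.001, 0.783, 0.622, 0.003]
contact_force: [-0.0, 1.2, -0.5]
width: 75.7
finger_force: 0.0
(array([581.5,  28.4,  74.1,  78.3,   2.4]), array([307.4, 194.7]))
shift [-312.   -72.4    7.1] rz -0.8815 other 2.26 q7 -0.046 pos [580.8  15.7 148. ] tilt [ 0.0037  0.0014 -1.    ]
```

View pics/w5c.png

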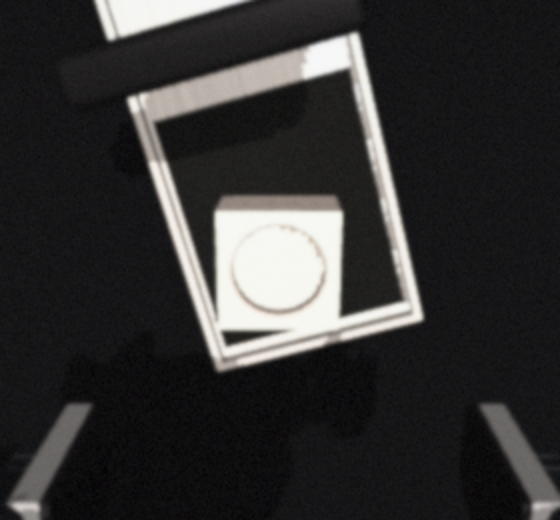

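w5: the two-dish pile looks flush, with its top face at about (319,195). Next is dish B.

In the tool's units: -312 mm / 600 = -0.52, -300 mm / 600 = -0.5, 0.689 rad / 6.2832 = 0.1097.

```bash
echo '[85,-0.1,-0.0233,0,0,0,0.0223,85,-0.2,-0.0467,0,0,0,0.0446,85,-0.3,-0.07,0,0,0,0.0668,85,-0.4,-0.0933,0,0,0,0.0891,85,-0.5,-0.1167,0,0,0,0.1097,85,-0.52,-0.12,0,0,0,0.1097,85,-0.52,-0.12,0,0,0,0.1097,85,-0.52,-0.12,0,0,0,0.1097]' > next.json && python3 jog.py next.json
python3 - <<'E'
from h import *
c,im=snap("wrist","w6"); r,u=dish(c,im,(440,-272),16,60,185); print(r,u)
k=[k for k in blobs(im,185,300) if np.hypot(*(k.reshape(-1,2).mean(0)-u))<25][0].reshape(-1,2)
s=bot.get_state();M=rot(s).as_matrix()
a=np.radians(-52.5+(r[4]-37.5)); print("angle",np.degrees(a)); togo([r[0],r[1],2],a)
P=(cast(c,k,16)-s["position"])@M; print("tool ext",P.min(0),P.max(0))
E
```

```text
t: 8.35
position: [440.0, -271.0, 145.1]
tool_rot: [-0.0, 0.947, 0.323, -0.0]
contact_force: [0.4, 0.1, -0.1]
width: 84.8
finger_force: 0.0
[ 439.6 -272.7   50.4   49.    37.7] [325.5 189.8]
angle -52.3
shift [ -1.5   1.2 143.1] rz -0.0007 other 3.141 q7 -0.077 pos [ 440.1 -270.9  145.1] tilt [-3.e-04  5.e-04 -1.e+00]
tool ext [-26.67184091 -23.29382918 129.12639616] [ 23.69429362  25.68010974 129.15465418]
```

In the tool's units: 142 mm / 600 = 0.2367, 135 mm / 600 = 0.225.

```bash
echo '[85,-0.0033,0.005,0.0917,0,0,0,85,-0.0033,0.005,0.1833,0,0,0,85,-0.0033,0.005,0.225,0,0,0,85,-0.0033,0.005,0.2367,0,0,0,85,-0.0033,0.005,0.2367,0,0,0,40,-0.0033,0.005,0.2367,0,0,0,40,-0.0033,0.005,0.2367,0,0,0,40,-0.0033,0.005,0.2367,0,0,0,40,-0.0033,0.005,0.2367,0,0,0,40,-0.0033,0.005,0.2367,0,0,0]' > next.json && python3 jog.py next.json
python3 - <<'E'
from h import *
s=bot.get_state();print(s["position"],s["contact_force"],s["width"]); togo([580.2,15.2,95],np.radians(-13))
E
```

```text
t: 9.65
position: [440.2, -275.9, 4.4]
tool_rot: [0.0, 0.947, 0.322, 0.001]
contact_force: [-2.8, 4.0, 17.3]
width: 44.4
finger_force: 58.9
[ 440.22175404 -275.88226643    4.36949277] [-2.79098564  3.9788398  17.30958371] 44.41088106341939
shift [ 288.4 -145.5  -90.3] rz -0.689 other 2.453 q7 0.142 pos [ 440.2 -275.9    4.4] tilt [ 1.6e-03  3.0e-04 -1.0e+00]
```

In the tool's units: 288.4 mm / 600 = 0.4807, 270 mm / 600 = 0.45, -0.689 rad / 6.2832 = -0.1097.

```bash
echo '[40,0,0,-0.0667,0,0,0,40,0,0,-0.1517,0,0,0,40,0.09,-0.045,-0.1517,0,0,-0.0223,40,0.18,-0.09,-0.1517,0,0,-0.0446,40,0.27,-0.1367,-0.1517,0,0,-0.0668,40,0.36,-0.1817,-0.1517,0,0,-0.0891,40,0.45,-0.2267,-0.1517,0,0,-0.1097,40,0.4807,-0.2425,-0.1517,0,0,-0.1097,40,0.4807,-0.2425,-0.1517,0,0,-0.1097,40,0.4807,-0.2425,-0.1517,0,0,-0.1097]' > next.json && python3 jog.py next.json
cat > rel.py <<'E'
from h import *
def edge1(v,thr=140):
    i=np.where((v[:-1]<thr)!=(v[1:]<thr))[0]; return i+(thr-v[i])/(v[i+1]-v[i])
E
python3 - <<'E'
from h import *
c,im=snap("wrist","w7"); cv2.imwrite("pics/w7c.png",cv2.resize(im[100:400,180:460],None,fx=2,fy=2)); togo([580.2,15.2,95],np.radians(-13)); s=bot.get_state();print(s["width"],s["finger_force"])
print(im.min(2)[160:260:2,322])
E
```

```text
t: 10.9
position: [579.2, 13.5, 94.4]
tool_rot: [0.0, 0.783, 0.622, -0.0]
contact_force: [0.6, -0.5, -0.3]
width: 44.5
finger_force: 63.5
shift [ 2.   0.6 -0.5] rz -0.0028 other 3.139 q7 0.008 pos [579.2  13.4  94.5] tilt [-2.e-04 -5.e-04 -1.e+00]
44.4804062896401 63.49536716938019
[ 32  34  30  26  37 104 125 121 123 123 141 228 238 239 233 213 236 238
 239 238 238 238 238 238 229 183 171 166 142 123 126 122 121 125 127 211
 237 238 238 238 226 228 238 239 238 239 238 239 237 239]
```

View pics/w7c.png

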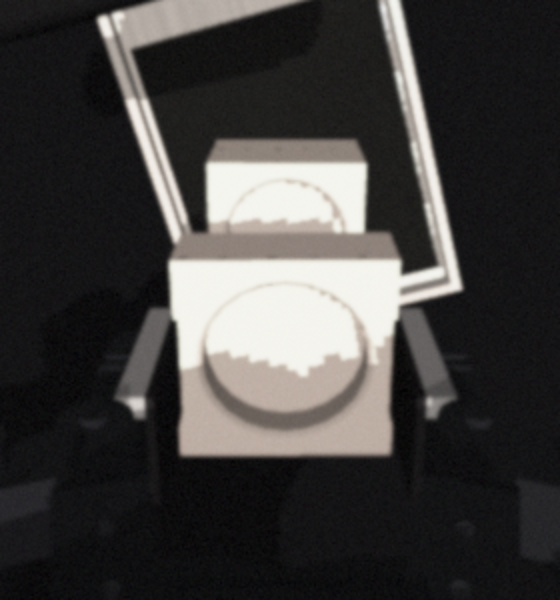

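w7: the held dish's far edge is at row ≈230. The pile's far edge is at row ≈181, cols 283–363. Next I measure the difference between them.

Run:
```python
from rel import *
c=imaging.calibration("wrist"); im=cv2.imread("pics/w7.png").min(2).astype(float)
s=bot.get_state(); M=rot(s).as_matrix(); zt=s["position"][2]+16-4.4
def t(uv,z): return ((cast(c,uv,z)-s["position"])@M).round(2)
for r in(190,198,206): e=edge1(im[r,270:375])+270; print("pile",r,t([[e[0],r],[e[-1],r]],38)[:,:2].ravel())
for r in(236,240,244): e=edge1(im[r,255:390])+255; print("held",r,t([[e[0],r],[e[-1],r]],zt)[:,:2].ravel())
for u in(290,322,350):
    e=edge1(im[174:190,u],180)+174; f=edge1(im[222:240,u],180)+222; print("far pile",e,t([[u,e[0]]],38),"held",f,t([[u,f[-1]]],zt))
```

```text
pile 190 [ 21.03 -24.73  21.04  21.73]
pile 198 [ 16.16 -24.82  16.17  21.67]
pile 206 [ 11.21 -31.15  11.23  21.69]
held 236 [ 21.67 -24.92  21.68  23.55]
held 240 [ 19.94 -24.88  19.94 -24.88]
held 244 [ 18.18 -24.91  18.19  21.82]
far pile [180.60416667] [[ 26.67 -20.34  56.48]] held [229.71153846] [[ 24.39 -14.55 -11.61]]
far pile [180.90697674] [[26.49 -1.9  56.48]] held [229.35416667] [[ 24.55  -1.87 -11.61]]
far pile [180.89361702] [[26.5  14.24 56.47]] held [229.38] [[ 24.54   9.22 -11.61]]
```

In the tool's units: 51.5 mm / 600 = 0.0858, 51 mm / 600 = 0.085.

```bash
echo '[40,0.0033,0,0.05,0,0,0,40,0.0033,0,0.075,0,0,0,40,0.0033,0,0.0817,0,0,0,40,0.0033,0,0.085,0,0,0,40,0.0033,0,0.0858,0,0,0,40,0.0033,0,0.0858,0,0,0]' > next.json && python3 jog.py next.json
```

```text
t: 11.7
position: [580.5, 17.1, 43.3]
tool_rot: [0.0, 0.783, 0.622, 0.0]
contact_force: [0.2, 0.3, -0.7]
width: 44.3
finger_force: 63.5
```

In the tool's units: 2 mm / 600 = 0.0033.

```bash
echo '[40,0.0033,0,0,0,0,0]' > next.json && python3 jog.py next.json >/dev/null 2>&1 --help
python3 - <<'E'
from rel import *
c,im=snap("wrist","w8"); s=bot.get_state(); print(s["t"],s["position"])
cv2.imwrite("pics/w8c.png",cv2.resize(im[100:400,180:460],None,fx=2,fy=2))
E
```

```text
11.875 [580.87229771  19.54835613  43.03255622]
```

View pics/w8c.png

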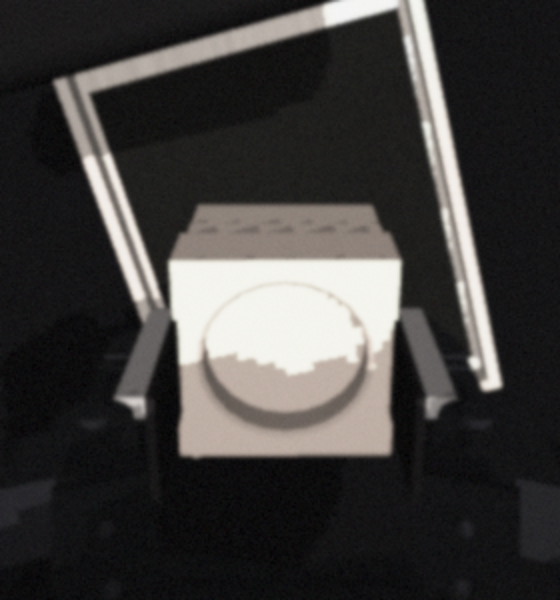

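w8: the far faces are nearly aligned. My stray row moved the tool an extra +2 mm in x while the dish was still hovering above the pile, so I'll undo that and check.

In the tool's units: -3 mm / 600 = -0.005, -2 mm / 600 = -0.0033.

```bash
echo '[40,-0.0033,0,-0.005,0,0,0,40,-0.0033,0,-0.005,0,0,0,40,-0.0033,0,-0.005,0,0,0]' > next.json && python3 jog.py next.json
python3 - <<'E'
from rel import *
c,im=snap("wrist","w9"); s=bot.get_state(); M=rot(s).as_matrix(); print(s["position"])
g=im.min(2); print(g[196:236,322]); print(g[196:236,300])
# where pile's far top edge (z=38) must appear: col 322, tool x = held far edge
print("held far edge row", [proj(c,s["position"]+M@np.array([24.5,-1.9,dz]))[0].round(1) for dz in(-11.6,4.4)],"pile lines z=38,22,6",[proj(c,np.r_[(s["position"]+M@np.array([24.5,-1.9,0]))[:2],z])[0].round(1) for z in(38,22,6)])
E
```

```text
t: 12.25
position: [580.2, 17.1, 45.9]
tool_rot: [0.0, 0.783, 0.622, 0.0]
contact_force: [-0.2, 0.1, -1.2]
width: 44.2
finger_force: 63.5
[580.19820303  17.10494788  45.82569886]
[ 70 106 119 122 122 125 128 127 126 126 126 125 123 124 127 123 125 121
 118 117 119 122 125 124 121 127 125 122 124 123 125 126 130 165 214 233
 238 239 239 238]
[ 70 104 122 125 122 127 122 121 118 116 120 124 127 123 126 123 121 113
 103 101 109 117 126 125 129 126 126 126 123 124 125 119 124 150 197 231
 239 240 238 240]
held far edge row [array([321.8, 229.3]), array([321.8, 215.4])] pile lines z=38,22,6 [array([321.8, 212.7]), array([321.9, 201.7]), array([321.9, 192.4])]
```

In the tool's units: -1.9 mm / 600 = -0.0032.

```bash
echo '[40,-0.0032,0,0,0,0,0,40,-0.0032,0,0,0,0,0,40,-0.0032,0,0,0,0,0,40,-0.0032,0,0,0,0,0]' > next.json && python3 jog.py next.json
python3 - <<'E'
from rel import *
for i in range(2):
    c,im=snap("wrist","w10"); s=bot.get_state(); M=rot(s).as_matrix(); print(s["position"])
g=im.min(2); print(g[188:232,322])
print("pile lines z=38,22,6",[proj(c,np.r_[(s["position"]+M@np.array([24.5,-1.9,0]))[:2],z])[0].round(1) for z in(38,22,6)])
E
```

```text
t: 12.8
position: [579.8, 15.3, 45.8]
tool_rot: [0.0, 0.783, 0.622, -0.0]
contact_force: [1.0, -0.2, -0.5]
width: 44.1
finger_force: 63.5
[579.81399133  15.28652485  45.79326918]
[579.75233388  15.29844996  45.77147203]
[ 26  30  31  30  41  74 110 123 125 124 127 126 130 127 125 127 126 125
 125 126 125 124 125 129 154 192 205 184 148 131 126 126 125 130 129 128
 129 128 126 120 118 157 211 235]
pile lines z=38,22,6 [array([321.8, 212.8]), array([321.9, 201.7]), array([321.9, 192.4])]
```

All three edges now line up within about 0.5 mm, so I'll set it down.

In the tool's units: 3.6 mm / 600 = 0.006, 3 mm / 600 = 0.005.

```bash
echo '[40,0,0,0.0033,0,0,0,40,0,0,0.005,0,0,0,40,0,0,0.006,0,0,0,40,0,0,0.006,0,0,0,40,0,0,0.006,0,0,0]' > next.json && python3 jog.py next.json
```

```text
t: 13.52
position: [579.8, 15.3, 42.5]
tool_rot: [-0.0, 0.783, 0.622, 0.0]
contact_force: [-4.0, 0.7, 7.9]
width: 44.1
finger_force: 64.3
```

Contact is at 8 N. I'll release, rise, and look at the whole pile and handle.

In the tool's units: -140 mm / 600 = -0.2333, -130 mm / 600 = -0.2167.

```bash
echo '[50,0,0,0,0,0,0,60,0,0,0,0,0,0,75,0,0,0,0,0,0,75,0,0,0,0,0,0,75,0,0,-0.0333,0,0,0,75,0,0,-0.1167,0,0,0,75,0,0,-0.2167,0,0,0,75,0,0,-0.2333,0,0,0,75,0,0,-0.2333,0,0,0,75,0,0,-0.2333,0,0,0]' > next.json && python3 jog.py next.json
python3 - <<'E'
from rel import *
c,im=snap("wrist","w11"); cv2.imwrite("pics/w11c.png",cv2.resize(im[0:280,160:480],None,fx=2,fy=2)); s=bot.get_state();print(s["position"])
print(dish(c,im,(579,16.7),54,45,200))
c2,t=snap("top","top2")
E
```

```text
t: 14.78
position: [579.1, 15.4, 181.4]
tool_rot: [-0.0, 0.783, 0.622, -0.001]
contact_force: [0.3, 0.5, -0.8]
width: 74.9
finger_force: 0.0
[579.1536528   15.22977339 181.24305092]
(array([578.3,  19.4,  63.2,  60.2,   2.1]), array([316. , 189.6]))
```

View pics/w11c.png

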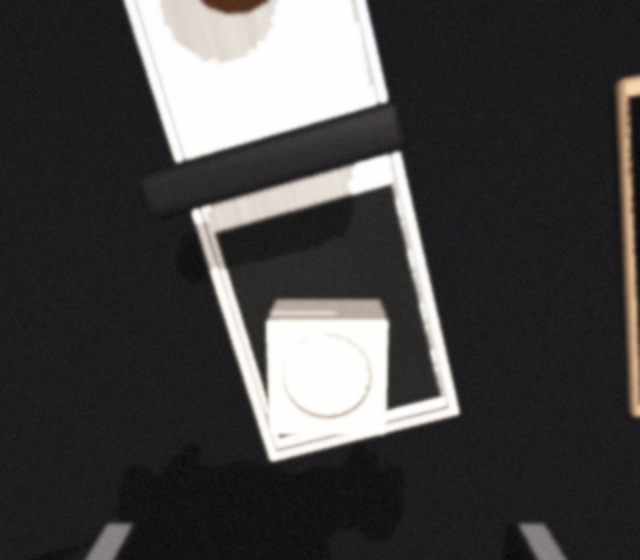

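w11: the three-dish pile is square and flush, apart from a hairline (<0.5 mm) at one seam. The handle grip runs from (233,95) to (360,65) in full-image px. Now I'll hover over the handle.

Run:
```python
from rel import *
togo([583,98.5,190],np.radians(-87.9))
```

```text
shift [ 82.  -15.   -8.9] rz 1.307 other -1.835 q7 -0.071 pos [579.2  15.2 181.2] tilt [-1.9e-03 -7.0e-04 -1.0e+00]
```

In the tool's units: 82 mm / 600 = 0.1367, 60 mm / 600 = 0.1, 1.307 rad / 6.2832 = 0.208.

```bash
echo '[60,0.0333,-0.0067,-0.015,0,0,0.0286,60,0.0667,-0.0133,-0.015,0,0,0.0573,60,0.1,-0.02,-0.015,0,0,0.0859,60,0.1367,-0.025,-0.015,0,0,0.1146,60,0.1367,-0.025,-0.015,0,0,0.1432,60,0.1367,-0.025,-0.015,0,0,0.1719,60,0.1367,-0.025,-0.015,0,0,0.1989,60,0.1367,-0.025,-0.015,0,0,0.208,60,0.1367,-0.025,-0.015,0,0,0.208,60,0.1367,-0.025,-0.015,0,0,0.208,60,0.1367,-0.025,-0.015,0,0,0.208]' > next.json && python3 jog.py next.json
python3 - <<'E'
from rel import *
for _ in range(3): c,im=snap("wrist","w12")
cv2.imwrite("pics/w12.png",im); togo([583,98.5,81],np.radians(-87.9))
E
```

```text
t: 16.25
position: [583.6, 98.4, 191.1]
tool_rot: [-0.0, 1.0, 0.019, -0.0]
contact_force: [-0.9, -0.6, 0.3]
width: 59.8
finger_force: 0.0
shift [ -0.7  -0.  110.2] rz 0.0004 other -3.141 q7 -1.322 pos [583.7  98.5 191.2] tilt [-0.e+00  2.e-04 -1.e+00]
```

View pics/w12.png

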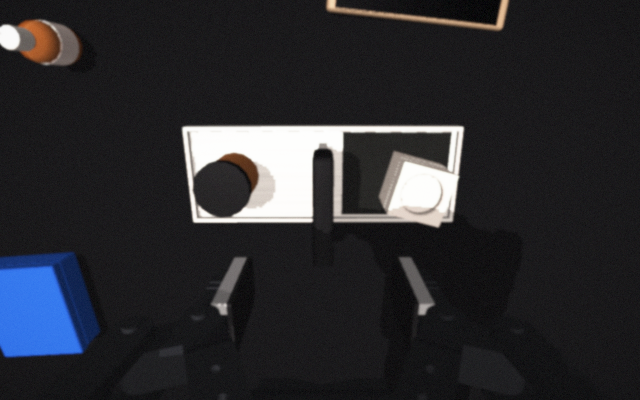

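w12: the handle grip is at cols 314–333, starting at row ≈150 and vertical in the image, with the pile at (420,193). Next I compute its offset.

Run:
```python
from rel import *
c=imaging.calibration("wrist"); im=cv2.imread("pics/w12.png").min(2).astype(float); s=bot.get_state(); M=rot(s).as_matrix()
for r in(165,180,195,210):
    e=edge1(im[r,300:340],110)+300; print(r,e.round(1),((cast(c,[[e[0],r],[e[1],r]],118)-s["position"])@M).round(1)[:,:2].tolist())
print(im[140:165:2,322], im[222:280:3,322])
P=(cast(c,[[322,151],[322,265]],118)-s["position"])@M; print(P.round(1))
Q=cast(c,[[185,128],[462,128],[195,220],[455,220]],13); print(((Q-s["position"])@M).round(1))
```

```text
165 [312.5 333.2] [[30.5, -6.5], [30.5, 6.2]]
180 [312.5 333.3] [[21.0, -6.6], [21.0, 6.4]]
195 [312.6 332.9] [[11.2, -6.6], [11.2, 6.2]]
210 [312.8 332.9] [[1.1, -6.5], [1.1, 6.3]]
[253. 241. 149. 136.  87.  23.  12.  12.  17.  33.  31.  39.  42.] [36. 36. 35. 31. 24. 21. 23. 22. 21. 24. 26. 27. 22. 24. 22. 23. 29. 25.
 30. 22.]
[[ 39.2  -0.7  73.2]
 [-38.3  -0.7  73.2]]
[[  41.5 -122.9  178.3]
 [  41.7  123.9  178.2]
 [ -46.1 -123.4  178.3]
 [ -46.   127.6  178.2]]
```

The manual's scale: shifts go in shares of 600 mm and turns go in shares of 360 degrees. Converting my numbers, 110 mm / 600 = 0.1833, 1.5 mm / 600 = 0.0025.

```bash
echo '[60,0,0.0025,0.0833,0,0,0,60,0,0.0025,0.15,0,0,0,60,0,0.0025,0.1767,0,0,0,60,0,0.0025,0.1833,0,0,0,60,0,0.0025,0.1833,0,0,0,20,0,0.0025,0.1833,0,0,0,20,0,0.0025,0.1833,0,0,0,20,0,0.0025,0.1833,0,0,0,5,0,0.0025,0.1833,0,0,0,5,0,0.0025,0.1833,0,0,0,5,0,0.0025,0.1833,0,0,0,5,0,0.0025,0.1833,0,0,0]' > next.json && python3 jog.py next.json
```

```text
t: 17.9
position: [583.8, 97.4, 81.6]
tool_rot: [-0.0, 1.0, 0.019, 0.0]
contact_force: [-1.5, 1.5, 7.1]
width: 13.6
finger_force: 58.7
```

The grip is good at 13.6 mm. I'll lift gently.

In the tool's units: -15 mm / 600 = -0.025, -10 mm / 600 = -0.0167.

```bash
echo '[5,0,0,-0.0017,0,0,0,5,0,0,-0.005,0,0,0,5,0,0,-0.01,0,0,0,5,0,0,-0.0167,0,0,0,5,0,0,-0.025,0,0,0,5,0,0,-0.025,0,0,0]' > next.json && python3 jog.py next.json
python3 - <<'E'
from rel import *
c,im=snap("wrist","w13"); s=bot.get_state(); print(s["position"],s["contact_force"],s["torque"],s["width"],rot(s).as_matrix()[:,2])
E
```

```text
t: 18.65
position: [584.0, 97.1, 96.7]
tool_rot: [-0.0, 1.0, 0.018, 0.0]
contact_force: [-0.5, 0.6, -5.8]
width: 13.1
finger_force: 58.4
[583.77852828  97.11227706  96.42610167] [ 0.1104909   0.98723893 -6.37205774] [ 0.07822377  0.01854689 -0.03996371] 12.978203421206027 [ 2.80484161e-04  1.85554295e-04 -9.99999943e-01]
```

In the tool's units: -85 mm / 600 = -0.1417, -84 mm / 600 = -0.14.

```bash
echo '[5,0,0,-0.005,0,0,0,5,0,0,-0.0133,0,0,0,5,0,0,-0.025,0,0,0,5,0,0,-0.0383,0,0,0,5,0,0,-0.0517,0,0,0,5,0,0,-0.065,0,0,0,5,0,0,-0.0783,0,0,0,5,0,0,-0.0917,0,0,0,5,0,0,-0.105,0,0,0,5,0,0,-0.1183,0,0,0,5,0,0,-0.1283,0,0,0,5,0,0,-0.135,0,0,0,5,0,0,-0.14,0,0,0,5,0,0,-0.1417,0,0,0,5,0,0,-0.1417,0,0,0,5,0,0,-0.1417,0,0,0,5,0,0,-0.1417,0,0,0,5,0,0,-0.1417,0,0,0]' > next.json && python3 jog.py next.json
python3 - <<'E'
from rel import *
c,im=snap("wrist","w14"); c,sc=snap("scene","sc2")
m=np.hstack([cv2.resize(im[100:300,160:480],(400,250)),cv2.resize(sc[120:280,270:430],(400,400))[75:325]])
cv2.imwrite("pics/m.png",m)
s=bot.get_state(); print(s["position"],s["contact_force"],s["torque"],s["width"],np.abs(s["dq"]).max())
E
```

```text
t: 20.95
position: [583.7, 97.0, 181.1]
tool_rot: [0.0, 1.0, 0.018, -0.0]
contact_force: [0.6, 0.0, -5.8]
width: 13.3
finger_force: 58.5
[583.6883431   97.01541724 181.16463478] [-0.01022266 -0.46107121 -5.94427796] [0.07654274 0.05810913 0.0016989 ] 13.399537057885368 0.0016847185774065234
```

View pics/m.png

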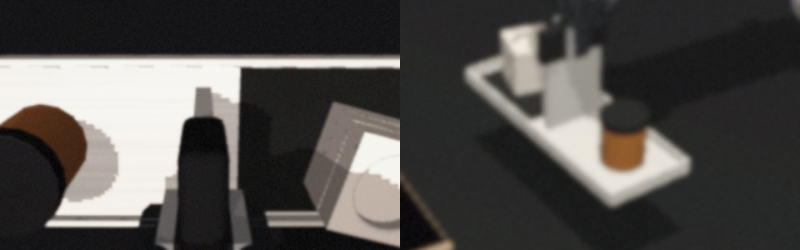

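The views show the carrier clear of the bench, level, with the pile intact. I'll do a quick tilt check against the known 250 mm ends, then hand in.

Run:
```python
from rel import *
for n in("w13","w14"):
    im=cv2.imread(f"pics/{n}.png").min(2).astype(float)
    # far rim outer edge row at several columns
    print(n,[(u,(edge1(im[60:200,u],120)+60)[:1].round(1).tolist()) for u in(150,200,260,380,440,490)])
s=bot.get_state(); print(s["position"],s["width"])
```

```text
w13 [(150, [145.5]), (200, [145.4]), (260, [145.2]), (380, [145.2]), (440, [145.3]), (490, [145.4])]
w14 [(150, [145.6]), (200, [145.5]), (260, [145.3]), (380, [145.5]), (440, [145.4]), (490, [145.3])]
[583.6883431   97.01541724 181.16463478] 13.399537057885368
```

Level and steady, with no change during the lift.

```bash
python3 -c "
from cell import bot, imaging
print(bot.finish_job())"
```

```text
the job is handed in; nothing more can be done
None
```

I stacked both loose dishes on the carrier's dish, flush to about 0.5 mm, then lifted the carrier about 10 cm by its handle. I handed in at about 21 s with it held level and steady, the pile intact, and the phone, bottle and slide box left alone; the verdict wasn't shown.

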